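# Dock the dish and flip the dock's tag

### The arm

A 6-joint arm with a two-finger parallel gripper is mounted at the origin on a cart in front of the work surface, level with it; the furniture and walls round the work are solid. World frame = base frame: x ahead of the robot, y to its left, z up, the work surface at z = 0. Lengths are in mm, angles in rad, forces in N, time in s.
With the tool pointing down it reaches from about 275 to 750 mm from the base axis. Payload 10.2 kg.
Tool frame: the origin (TCP) lies between the finger pads; the fingertips stand 22 mm ahead of it and the grasp point (between the pads) lies 3 mm ahead of it (ctrl.nose_length is the distance from the TCP to the fingertips, in mm); z points along the fingers, y is the line along which they close (so a half turn about z gives the same grasp; the last joint's range is limited). The gripper opens to 85 mm and grips with 20 to 120 N. Pads are 22 mm wide; open, the fingers measure 114 mm over their backs; the gripper's body (76 mm by 85 mm) begins 54 mm behind the grasp point. The pads swing forward as they close: fully open they stand 13 mm farther back than shut.
Start: joints at [-1.418, 0.313, 1.498, -0, 1.331, -0.223], TCP at [192.672, -488.374, 253.294] pointing down, gripper open.
Joint ranges: [-2.94, 2.94], [-0.97, 2.17], [0.19, 2.56], [-1.23, 4.37], [0.02, 3.11], [-2.88, 2.88]. Speed limits (rad/s): [2.39, 2.39, 3.01, 3.14, 3.14, 3.14].

### API

Orientations are given as a unit quaternion [w, x, y, z].
In Python, from rig import sense, imaging, ctrl gives the robot as it stands. The module is installed in compiled form; this text tells all that it offers.
- The arm moves only by the tool apply_moves, never from a script. Its argument "commands" is a list of rows, each a list of 5 numbers: the gripper command: -1 is fully open, 1 is shut, values between are in proportion, then the shift along the tool's x, y, z in mm, then the turn about the tool's z in degrees. A call has 1 to 20 rows; each row shifts and turns the commanded pose from where the row before left it, along the tool's axes as they then stand; what a row does not reach is not made up. A row lasts 1/8 s, in which the tool goes at most 62.5 mm and 10.7 degrees, less where a joint would pass 70% of its speed; a pose out of reach is approached as far as the arm can. A call is refused whole if a number of a shift passes 62.5 or a number of a turn 10.7, either way. A call with a gripper value outside its range is refused whole. The fingers move at their own pace and stop on an object; "newtons" is the grip in N (left out, the last holds). Time passes only in rows, so rows that do not move let the fingers close. It gives the time, the measured TCP pose, the force, the opening and the grip force at its end, in the units of the state.
- sense(): the state, without advancing time (a new reading comes with each control period).
- imaging.capture(name): name is "scene" or "top" or "wrist"; returns the picture (400x640x3 uint8, blue, green, red); there is no depth.
- imaging.calibration(name): a dict with "camera_matrix" (3x3 intrinsics, pixels), "world_to_cam" (4x4, takes a point from world to camera coordinates). Camera axes: x right, y up, looking along -z (the intrinsics and any distortion apply to the point x, -y, -z); pixel columns grow to the right and rows downward; lengths in mm; the calibration is good to about 2 mm. A picture is of the moment at which its call begins: read the wrist's pose just before it. calibration takes no time and is no camera call; for the wrist camera it gives the pose at the moment of the call.
- ctrl.finish_job(): hands the job in; it is judged then, once.
The state is a dict: "time_s": time; "joints": joint angles; "dq": joint speeds; "tau": joint torques, N m; "eef_pos": TCP position; "ee_rot": TCP orientation; "force": force on the tool from outside, world axes, zero at the start; "wrist_torque": the same for the moment, N m; "grip_width": opening from 0.0 (shut) to 1.0 (fully open); "grip_force": force on a finger pad.
Only numpy, scipy, OpenCV 4.12 (cv2) and the standard library are available. Lean on these libraries where they do the work, as an engineer would, in place of code of your own. Each camera call takes 0.05 s, during which the arm holds its last target. There are 200 camera calls.

### The job

Queue the loose petri dish for weighing: push it with the fingertips along the worktop, without picking it up, into the empty dock until it rests against the back stop between the side rails. Once the dish is home, flip that dock's hinged tag right over its pivot with the fingertips, so that it lies flat on the far side with its disc face up, showing the dock as taken. Leave the other dock with its dish and tag, the vial, the crucible and the stopper as they are.

Things in the scene. Friction and masses are not known exactly. Their poses are not given: they have to be found in the camera images.
- dish: the petri dish to dock: shallow, round, 90 mm over its rim (the outline that meets rails and fingers is 85 mm across), 15 mm tall, pushable wall up to 12 mm, about 20 g, loose on the bare worktop before the mouth of the empty dock, 105 to 125 mm short of its home and up to 55 mm to the side. Origin: centre of its underside, z up; any yaw
- empty_dock: empty dock, a fixed steel fence. Origin on the worktop in mid-bay; x points from mouth to back (away from the robot), y left, z up. Side rails and back stop 16 mm tall; rails' inner faces at y = +-46.5 mm from x = -20 to 47 mm, flared out to y = +-60 at x = -43; back stop's inner face at x = 43.5 mm. No floor: the dish slides on the worktop. Behind the stop, a 3 mm foot plate carries the tag
- empty_dock_home (a point): where the centre of the dish's underside comes when it rests against the back stop of the empty dock, on the worktop; axes as the dock's
- empty_dock_tag_hinge (a point): middle of the horizontal hinge pin of the empty dock's tag, 50 mm above the worktop, 90 mm behind the dock's origin; axes as the dock's, the pin runs along y. It is held by two upright dark steel cheeks, 36 mm wide along x, at y = +-25 to 28 mm, 58 mm tall at the pin
- empty_dock_tag_edge (a point): middle of the free edge of the empty dock's tag, at the start 42 mm before the pin and 17 mm above it. The tag, white, 44 mm wide, 4 mm thick, 30 g, lies level from the pin for 32 mm towards the mouth; its last 20 mm are turned up 60 degrees as a finger lip, free below. One face is plain (up at the start), the other bears a thin dark steel disc 25 mm across
- empty_dock_tag (a joint): angle of the empty dock's tag: 0 = lying level towards the mouth, plain face up (start); pi/2 = standing upright; pi = flipped over, lying level towards the back, disc face up. Light hinge (about 0.001 N m of friction): short of upright it falls back, past upright it falls over to the far stop by its own weight
- taken_dock: the other dock, of the same shape and frame as the empty one, beside it (left or right, 220 to 330 mm apart); a dish stands in it and its tag is already flipped to the back. Does not move
- taken_dock_tag (a joint): angle of the other dock's tag, about pi; to be left so
- docked_dish: the petri dish that already stands in the other dock, same size; to be left alone. Origin: centre of its underside
- vial: small capped vial, 22 mm across, 50 mm tall, standing loose on the worktop behind the two docks; to be left alone. Origin: centre of its underside
- crucible: small white crucible, 47 mm across, 37 mm tall, standing loose behind the two docks, left of the vial; to be left alone. Origin: centre of its underside
- stopper: brown rubber stopper, 28 mm across, 26 mm tall, standing loose to the right of the docks, before the balance; to be left alone. Origin: centre of its underside
There are look-alikes about, which are no part of the job. What is shaped like the dish but turquoise is not meant.

How it is judged (in metres and radians):
On the way, in this order (a step that is already met when the one before it is completed fails the run):
1. the dish stands home in the empty dock, flat on the worktop, while the tag still lies towards the mouth (x of dish in the frame of empty_dock_home above -0.005 m and horizontal distance between dish and empty_dock_home below 0.008 m and angle between dish's own z axis and vertical below 0.06 rad and value of joint empty_dock_tag below 0.3 rad), for 0.2 s.
2. the dock's tag is flipped over to the back (value of joint empty_dock_tag above 3 rad), for 0.2 s.
At the end, for the whole second after the job is handed in: dish at rest flat on the worktop in the dock, within 5 mm of the back stop and 8 mm of its home; its tag lies over to the back, disc up, within 0.14 rad of its stop; other tag within 0.14 rad of its stop; other dish within 10 mm, vial, crucible, stopper within 15 mm of their starts (x of dish in the frame of empty_dock_home above -0.005 m and horizontal distance between dish and empty_dock_home below 0.008 m and angle between dish's own z axis and vertical below 0.06 rad and height (world z) of dish below 0.004 m and linear speed of dish below 0.01 m/s and value of joint each of empty_dock_tag, taken_dock_tag above 3 rad and distance of docked_dish from where it was at the start of the episode below 0.01 m and distance of each of vial, crucible, stopper from where it was at the start of the episode below 0.015 m); the robot touches nothing.
It fails at once if the dish is lifted off the worktop or tipped (height (world z) of dish above 0.008 m or angle between dish's own z axis and vertical above 0.2 rad).
It fails at once if the tag of the empty dock is turned over before the dish is home (value of joint empty_dock_tag above 1 rad and horizontal distance between dish and empty_dock_home above 0.012 m).
It fails at once if the other dock's tag is flipped back or its dish is disturbed (value of joint taken_dock_tag below 2.6 rad or distance of docked_dish from where it was at the start of the episode above 0.01 m).
It fails at once if the vial, the crucible or the stopper is moved or knocked over (distance of any of vial, crucible, stopper from where it was at the start of the episode above 0.015 m or angle between any of vial, crucible, stopper's own z axis and vertical above 0.4 rad).
It also fails if it takes over 58 s, if anything falls off the work surface, if the arm or the gripper's body presses on something with over 40 N, if the wrist force passes 120 N, or if a joint passes its speed limit or range.

## Working session

There is one attempt and no reset: what is moved stays moved. The work goes in short steps, Python scripts to look and compute and a tool call to move; the robot and the scene stay as the last step left them, time stands still between calls to the robot, and variables do not carry over. Pictures are saved under pics/ and viewed, at most 10 in all, crops included, and the job is handed in when it is done.

Besides the shell and the picture viewer there is one more tool, called after "Request:" in YAML: its name, and indented under it one key for each argument. apply_moves: Moves the arm, as the interface text tells. Its arguments: {"type":"object","properties":{"commands":{"type":"array","items":{"type":"array","items":{"type":"number"}}},"newtons":{"type":"number"}},"required":["commands"]}

```bash
mkdir -p pics; ls; python3 - <<'E'
from rig import sense, imaging, ctrl
import cv2
s=sense(); print({k:s[k] for k in('time_s','eef_pos','ee_rot','force','grip_width')},ctrl.nose_length)
for n in('top','scene'):
    cv2.imwrite(f'pics/{n}0.png',imaging.capture(n)); c=imaging.calibration(n); print(n,c['camera_matrix'],c['world_to_cam'],c.keys())
E
```

```text
pics
{'time_s': 0.0, 'eef_pos': array([ 192.63337428, -488.13860599,  252.73352406]), 'ee_rot': array([-6.43250241e-04,  9.82401849e-01,  1.86778459e-01,  3.59334803e-05]), 'force': array([ 0.18926901, -0.75873514, -0.67069125]), 'grip_width': 1.0015194392942472} 22.0
top [[458.67899631   0.         323.74179577]
 [  0.         458.67899631 194.49845975]
 [  0.           0.           1.        ]] [[ 1.23679782e-02 -9.99892437e-01  7.88335176e-03 -7.51438900e+01]
 [ 9.89006965e-01  1.33943679e-02  1.47261042e-01 -6.14864888e+02]
 [-1.47350795e-01  5.97536844e-03  9.89066246e-01 -1.04899920e+03]
 [ 0.00000000e+00  0.00000000e+00  0.00000000e+00  1.00000000e+00]] dict_keys(['camera_matrix', 'world_to_cam'])
scene [[497.81383421   0.         314.41470062]
 [  0.         497.81383421 198.41816947]
 [  0.           0.           1.        ]] [[-6.19697050e-01 -7.84836880e-01 -2.57644270e-03  3.27230562e+02]
 [ 5.46985947e-01 -4.34242542e-01  7.15709291e-01 -4.11575761e+02]
 [-5.62833848e-01  4.42113658e-01  6.98393566e-01 -6.32728686e+02]
 [ 0.00000000e+00  0.00000000e+00  0.00000000e+00  1.00000000e+00]] dict_keys(['camera_matrix', 'world_to_cam'])
```

View pics/top0.png

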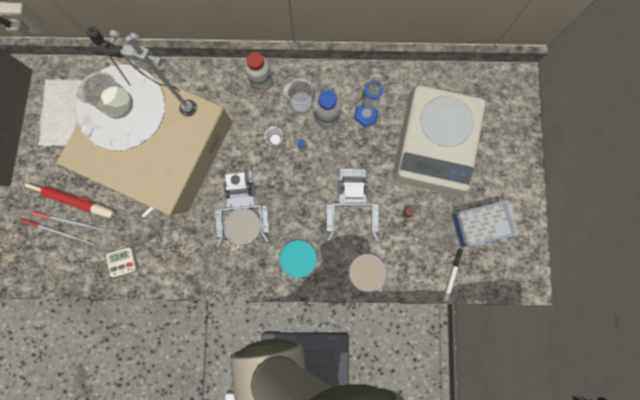

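View pics/scene0.png

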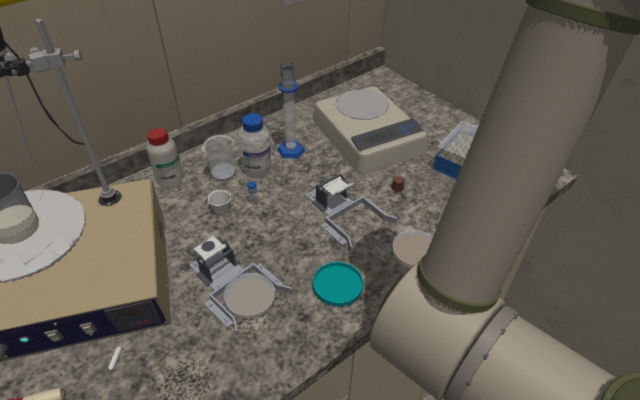

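The top view shows the loose pink dish at (368,272), the turquoise look-alike at (298,259), and the docked dish at (242,226) in the left (taken) dock. The empty dock is at (353,218) with its white tag at (353,188). The stopper is at (408,211), the vial at (301,143) and the crucible at (274,137). My choice is the dish at (368,272) and the right dock, and I'll check both in a crop.

```bash
cat > h.py <<'E'
import numpy as np, cv2
from rig import sense, imaging, ctrl
def ray(cal,u,v,z):
    K=cal['camera_matrix'];T=cal['world_to_cam'];R=T[:3,:3];t=T[:3,3]
    d=np.linalg.solve(K,[u,v,1.]);d=R.T@(d*[1,-1,-1]);o=-R.T@t
    return o+d*(z-o[2])/d[2]
def proj(cal,p):
    T=cal['world_to_cam'];c=T[:3,:3]@np.asarray(p,float)+T[:3,3];q=cal['camera_matrix']@(c*[1,-1,-1]);return q[:2]/q[2]
E
python3 - <<'E'
from h import *
im=cv2.imread('pics/top0.png');c=imaging.calibration('top')
x0,y0=310,155
cv2.imwrite('pics/crop1.png',cv2.resize(im[y0:y0+145,x0:x0+120],None,fx=4,fy=4,interpolation=cv2.INTER_CUBIC))
hsv=cv2.cvtColor(im,cv2.COLOR_BGR2HSV); print(im[272,368],hsv[272,368],im[226,242],im[188,353])
lab=cv2.cvtColor(im,cv2.COLOR_BGR2LAB).astype(int)
m=(np.abs(lab-lab[272,368]).max(2)<14).astype(np.uint8)
m=cv2.morphologyEx(m,cv2.MORPH_OPEN,np.ones((3,3)))
n,L,st,ce=cv2.connectedComponentsWithStats(m)
for l in (L[272,368],L[226,242]):
    cs,_=cv2.findContours((L==l).astype(np.uint8),cv2.RETR_EXTERNAL,cv2.CHAIN_APPROX_NONE)
    k=max(cs,key=cv2.contourArea);P=np.array([ray(c,*p,14)[:2] for p in k[:,0]]).astype(np.float32)
    print(st[l],ce[l],ray(c,*ce[l],14),cv2.minEnclosingCircle(P))
for nm,p,z in(('stopper',(408,211),13),('vial',(301,143),30),('cruc',(274,137),30),('tag',(353,189),50),('turq',(298,259),14)): print(nm,ray(c,*p,z).round())
E
```

```text
[154 170 182] [ 17  39 182] [162 173 180] [231 231 229]
[ 350  255   36   36 1040] [367.67596154 272.59519231] [ 432.62223311 -175.05901098   14.        ] ((430.6009521484375, -176.2727813720703), 45.8715705871582)
[ 225  206   39   45 1089] [241.8640955  226.39118457] [539.53704958 130.48846146  14.        ] ((533.9440307617188, 133.72463989257812), 55.64768981933594)
stopper [ 583. -274.   13.]
vial [746. -10.  30.]
cruc [760.  57.  30.]
tag [ 629. -137.   50.]
turq [463.  -7.  14.]
```

View pics/crop1.png

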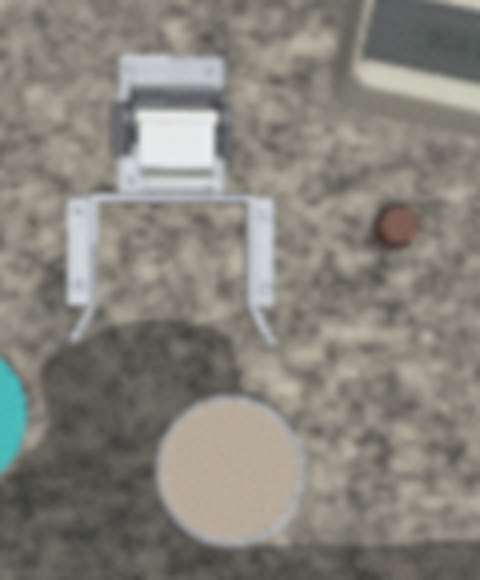

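The crop confirms a beige dish with a clear rim at crop (230,471), in front of the empty right dock. The dock's inner rails are at crop columns about 97 and 248, with the back stop at row about 199 and the tag at (177,140). The stopper is at (398,226).

```bash
python3 - <<'E'
from h import *
c=imaging.calibration('top');f=lambda u,v,z:ray(c,310+(u+.5)/4-.5,155+(v+.5)/4-.5,z).round(1)
for n,p in dict(stopL=(97,199,16),stopR=(248,199,16),railL=(97,300,8),railR=(248,300,8),railLt=(97,210,16),railRt=(248,210,16),flL=(73,341,10),flR=(274,343,10),plateTL=(119,57,3),plateTR=(224,57,3),plateBL=(117,192,3),plateBR=(224,192,3),tagTL=(137,110,52),tagTR=(218,110,52),tagBL=(138,172,60),tagBR=(216,172,60),dish=(230,471,14)).items(): print(n,f(*p))
w=imaging.calibration('wrist');print(w);s=sense();print(s['eef_pos'])
T=w['world_to_cam'];print(-T[:3,:3].T@T[:3,3])
E
```

```text
stopL [596.2 -92.4  16. ]
stopR [ 597.4 -184.8   16. ]
railL [535.  -93.2   8. ]
railR [ 536.2 -185.5    8. ]
railLt [589.4 -92.5  16. ]
railRt [ 590.6 -184.8   16. ]
flL [509.8 -78.8  10. ]
flR [ 510.1 -201.    10. ]
plateTL [ 687.5 -105.8    3. ]
plateTR [ 688.4 -171.5    3. ]
plateBL [ 602.3 -105.1    3. ]
plateBR [ 603.2 -171.4    3. ]
tagTL [ 645.3 -114.8   52. ]
tagTR [ 646.  -163.1   52. ]
tagBL [ 606.9 -115.2   60. ]
tagBR [ 607.5 -161.1   60. ]
dish [ 433.1 -173.7   14. ]
{'camera_matrix': array([[319.79818121,   0.        , 314.21475042],
       [  0.        , 319.79818121, 195.81605482],
       [  0.        ,   0.        ,   1.        ]]), 'world_to_cam': array([[ 3.67456807e-01, -9.30039766e-01, -1.23606791e-03,
        -5.23654241e+02],
       [ 8.86566537e-01,  3.50681596e-01, -3.01698845e-01,
         3.83668081e+01],
       [ 2.81025390e-01,  1.09765438e-01,  9.53402475e-01,
        -3.79090736e+02],
       [ 0.00000000e+00,  0.00000000e+00,  0.00000000e+00,
         1.00000000e+00]])}
[ 192.66235107 -488.15101676  252.79798915]
[ 264.93970895 -458.86274055  372.35399507]
```

Estimates: dish at (433,-174), home at about (553.5,-138), hinge at about (642,-138), dock yaw about 0. The plan is a two-finger cradle behind the dish. I push it along 30° to the mouth, swing the cradle round the dish to 0°, then push straight in.

Request:
apply_moves:
  commands:
    - [-0.18,0,0,0,-8.3]
    - [-0.18,37.5,-19.2,16,0]
    - [-0.18,37.5,-19.2,16,0]
    - [-0.18,37.5,-19.2,16,0]
    - [-0.18,37.5,-19.2,16,0]
    - [-0.18,37.5,-19.2,16,0]
    - [-0.18,37.5,-19.2,16,0]
    - [-0.18,37.5,-19.2,16,0]
    - [-0.18,37.5,-19.2,16,0]
    - [-0.18,0,0,0,0]
    - [-0.18,0,0,0,0]

```text
time_s: 1.48
eef_pos: [376.4, -206.3, 125.5]
ee_rot: [0.0, 0.966, 0.257, -0.0]
force: [-0.3, -0.4, -1.0]
grip_width: 0.588
grip_force: 0.0
```

```bash
python3 - <<'E'
from h import *
s=sense();print(s['time_s'],s['eef_pos'],s['ee_rot'],s['force'],s['grip_width'])
c=imaging.calibration('wrist');im=imaging.capture('wrist');cv2.imwrite('pics/w1.png',im)
p=s['eef_pos'];y=np.deg2rad(29.8);fx=np.array([np.cos(y),np.sin(y),0]);fy=np.array([np.sin(y),-np.cos(y),0])
for dz in(22,9):print([proj(c,p-[0,0,dz]+11*fx+k*fy).round() for k in(-25,25)])
print('dish',proj(c,(433,-174,14)),'flR',proj(c,(510,-199,10)))
E
```

```text
1.475 [ 376.44633841 -206.34720883  125.47614643] [ 1.81831147e-04  9.66288687e-01  2.57460948e-01 -3.95380685e-06] [-0.3099249  -0.40088095 -0.97567633] 0.5880795976195045
[array([264., 240.]), array([367., 240.])]
[array([260., 252.]), array([372., 252.])]
dish [315.32682104 113.9986643 ] flR [406.12314991  29.03049246]
```

View pics/w1.png

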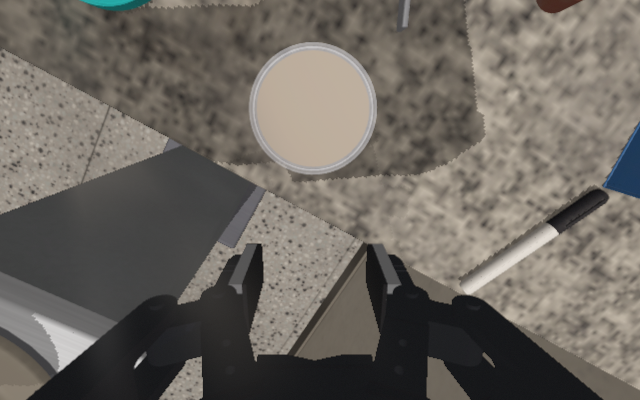

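The wrist view shows the dish centred at (313,108), about 4 mm further off than estimated. The fingertips are at (262,244) and (366,244), so the tips lie about 18 mm ahead of the TCP. Next I lower to TCP z 25 and push 90 mm.

Request:
apply_moves:
  commands:
    - [-0.18,0,0,20,0]
    - [-0.18,0,0,20,0]
    - [-0.18,0,0,20,0]
    - [-0.18,0,0,20,0]
    - [-0.18,0,0,12,0]
    - [-0.18,0,0,6,0]
    - [-0.18,0,0,2.5,0]
    - [-0.18,0,0,0,0]

```text
time_s: 2.52
eef_pos: [376.7, -206.1, 25.1]
ee_rot: [0.0, 0.966, 0.257, 0.0]
force: [0.3, 0.6, 0.0]
grip_width: 0.591
grip_force: 0.0
```

Request:
apply_moves:
  commands:
    - [-0.18,8,0,0,0]
    - [-0.18,8,0,0,0]
    - [-0.18,4,0,0,0]
    - [-0.18,5,0,0,0]
    - [-0.18,7,0,0,0]
    - [-0.18,7,0,0,0]
    - [-0.18,7,0,0,0]
    - [-0.18,7,0,0,0]
    - [-0.18,7,0,0,0]
    - [-0.18,7,0,0,0]
    - [-0.18,7,0,0,0]
    - [-0.18,7,0,0,0]
    - [-0.18,5,0,0,0]
    - [-0.18,4,0,0,0]
    - [-0.18,0,0,0,0]

```text
time_s: 4.4
eef_pos: [454.7, -161.0, 24.8]
ee_rot: [0.0, 0.966, 0.258, 0.0]
force: [-0.1, 0.2, -0.2]
grip_width: 0.591
grip_force: 0.0
```

```bash
python3 - <<'E'
from h import *
s=sense();print(s['time_s'],s['eef_pos'],s['ee_rot'],s['force'],s['grip_width'])
c=imaging.calibration('wrist');im=imaging.capture('wrist');cv2.imwrite('pics/w2.png',im)
cv2.imwrite('pics/top2.png',imaging.capture('top'))
for p in((494,-139,14),(510,-199,10),(510,-79,10),(596,-138,16)):print(proj(c,p).round())
E
```

```text
4.4 [ 454.72582275 -161.01103324   24.78387218] [6.61936120e-06 9.66276583e-01 2.57506436e-01 3.00880622e-05] [-0.11222802  0.21867891 -0.16281734] 0.5905317656161121
[317. 177.]
[451. 210.]
[204.  66.]
[469. -83.]
```

View pics/w2.png

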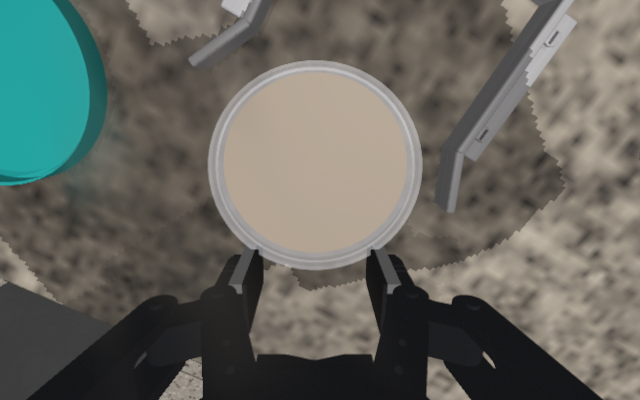

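Dish is cradled at (315,165); flare ends are at (449,210) and (193,62). Computing positions from those pixels.

```bash
python3 - <<'E'
from h import *
c=imaging.calibration('wrist')
for p in((315,165,14),(449,210,3),(193,62,10),(449,150,16),(268,-0.,16)):print(p,ray(c,*p).round(1))
im=cv2.imread('pics/top2.png');t=imaging.calibration('top')
lab=cv2.cvtColor(im,cv2.COLOR_BGR2LAB).astype(int);q=proj(t,(498,-137,14)).round().astype(int);print(q)
m=(np.abs(lab-lab[q[1],q[0]]).max(2)<14).astype(np.uint8);n,L,st,ce=cv2.connectedComponentsWithStats(cv2.morphologyEx(m,2,np.ones((3,3))))
l=L[q[1],q[0]];print(st[l],ray(t,*ce[l],14))
x0,y0=315,160;cv2.imwrite('pics/crop2.png',cv2.resize(im[y0:y0+110,x0:x0+90],None,fx=5,fy=5,interpolation=cv2.INTER_CUBIC))
E
```

```text
(315, 165, 14) [ 497.9 -135.8   14. ]
(449, 210, 3) [ 508.6 -202.3    3. ]
(193, 62, 10) [508.9 -74.7  10. ]
(449, 150, 16) [ 530.5 -179.3   16. ]
(268, -0.0, 16) [541.4 -91.7  16. ]
[352 245]
[341 230  26  41 371] [ 487.42753904 -139.53519343   14.        ]
```

View pics/crop2.png

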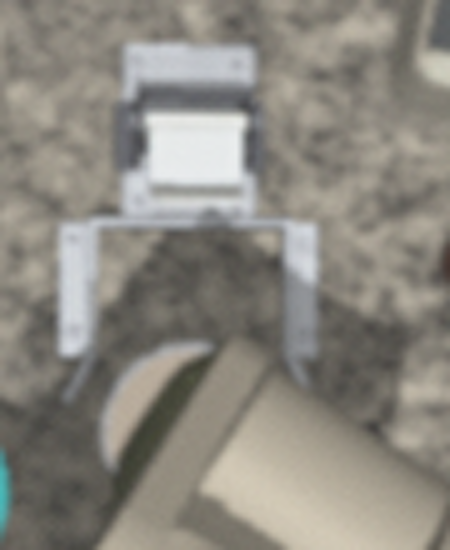

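Request:
apply_moves:
  commands:
    - [-0.18,-10,0,0,0]
    - [-0.18,-10,0,0,0]
    - [-0.18,0,0,0,9.7]
    - [-0.18,0,0,0,9.7]
    - [-0.18,0,0,0,9.7]
    - [-0.18,0,-16.2,0,0]
    - [-0.18,0,-16.2,0,0]
    - [-0.18,0,0,0,0]

```text
time_s: 5.5
eef_pos: [436.6, -137.2, 24.8]
ee_rot: [-0.0, 1.0, 0.008, -0.0]
force: [0.5, 0.2, -0.2]
grip_width: 0.592
grip_force: 0.0
```

Request:
apply_moves:
  commands:
    - [-0.18,5,0,0,0]
    - [-0.18,5,0,0,0]
    - [-0.18,5,0,0,0]
    - [-0.18,6,0,0,0]
    - [-0.18,6,0,0,0]
    - [-0.18,6,0,0,0]
    - [-0.18,6,0,0,0]
    - [-0.18,6,0,0,0]
    - [-0.18,5,0,0,0]
    - [-0.18,4,0,0,0]
    - [-0.18,3,0,0,0]
    - [-0.18,0,0,0,0]

```text
time_s: 7.0
eef_pos: [493.9, -137.9, 24.8]
ee_rot: [0.0, 1.0, 0.006, 0.0]
force: [-0.2, 0.1, -0.7]
grip_width: 0.593
grip_force: 0.0
```

Request:
apply_moves:
  commands:
    - [-0.18,2,0,0,0]
    - [-0.18,2,0,0,0]
    - [-0.18,0,0,0,0]

```text
time_s: 7.38
eef_pos: [498.0, -137.9, 24.8]
ee_rot: [0.0, 1.0, 0.006, 0.0]
force: [-0.4, -0.2, -0.0]
grip_width: 0.59
grip_force: 0.0
```

Request:
apply_moves:
  commands:
    - [-0.18,1.5,0,0,0]
    - [-0.18,1,0,0,0]
    - [-0.18,0,0,0,0]

```text
time_s: 7.75
eef_pos: [500.4, -137.9, 24.8]
ee_rot: [0.0, 1.0, 0.006, 0.0]
force: [-0.2, -0.8, 1.2]
grip_width: 0.59
grip_force: 0.0
```

```bash
python3 - <<'E'
from h import *
s=sense();print(s['time_s'],s['eef_pos'],s['force'])
c=imaging.calibration('wrist');im=imaging.capture('wrist');cv2.imwrite('pics/w3.png',im)
for p in((553,-138,14),(596,-138,16),(600,-138,67)):print(proj(c,p).round())
E
```

```text
7.75 [ 500.36562499 -137.85914718   24.79216088] [-0.16174664 -0.79620183  1.1910008 ]
[319. 158.]
[321.  43.]
[326. -15.]
```

View pics/w3.png

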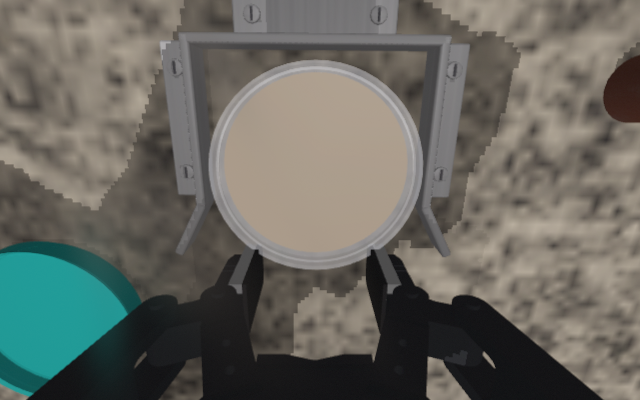

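The dish is between the rails with its rim top at row 60. The stop face is at row about 46, so roughly 7 mm remains.

Request:
apply_moves:
  commands:
    - [-0.18,2,0,0,0]
    - [-0.18,2,0,0,0]
    - [-0.18,1,0,0,0]
    - [-0.18,0,0,0,0]

```text
time_s: 8.3
eef_pos: [505.4, -137.8, 24.8]
ee_rot: [0.0, 1.0, 0.006, -0.0]
force: [0.2, -0.1, -0.7]
grip_width: 0.594
grip_force: 0.0
```

Request:
apply_moves:
  commands:
    - [-0.18,1,0,0,0]
    - [-0.18,0,0,0,0]

```text
time_s: 8.55
eef_pos: [506.3, -137.8, 24.8]
ee_rot: [-0.0, 1.0, 0.006, 0.0]
force: [0.3, 0.3, 0.5]
grip_width: 0.592
grip_force: 0.0
```

Request:
apply_moves:
  commands:
    - [-0.18,1,0,0,0]
    - [-0.18,0,0,0,0]

```text
time_s: 8.8
eef_pos: [507.4, -137.8, 24.8]
ee_rot: [-0.0, 1.0, 0.006, 0.0]
force: [-0.5, 0.5, -0.4]
grip_width: 0.586
grip_force: 0.0
```

Request:
apply_moves:
  commands:
    - [-0.18,0.8,0,0,0]
    - [-0.18,0,0,0,0]

```text
time_s: 9.05
eef_pos: [508.0, -137.7, 24.7]
ee_rot: [-0.0, 1.0, 0.006, -0.0]
force: [-0.7, 0.0, 0.8]
grip_width: 0.588
grip_force: 0.4
```

Request:
apply_moves:
  commands:
    - [-0.18,0.8,0,0,0]
    - [-0.18,0,0,0,0]

```text
time_s: 9.3
eef_pos: [508.5, -137.6, 24.7]
ee_rot: [-0.0, 1.0, 0.006, -0.001]
force: [-4.6, 0.5, 1.3]
grip_width: 0.591
grip_force: 1.7
```

```bash
python3 - <<'E'
from h import *
s=sense();print(s['time_s'],s['eef_pos'],s['force'])
c=imaging.calibration('wrist');im=imaging.capture('wrist');cv2.imwrite('pics/w4.png',cv2.resize(im[20:280,160:480],None,fx=2,fy=2))
E
```

```text
9.3 [ 508.51696396 -137.64433797   24.65683327] [-4.58849393  0.50405479  1.28361361]
```

View pics/w4.png

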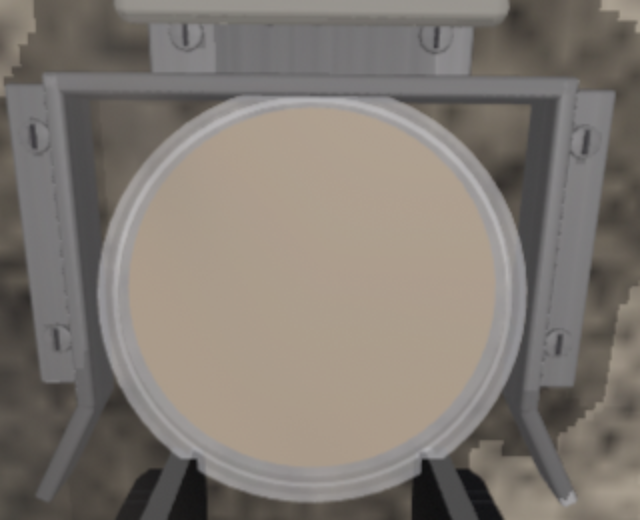

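The dish is seated: its rim meets the stop face at crop row 97, and a 4.6 N reaction confirms contact. I'll retreat, raise, close the fingers and locate the lip edge.

Request:
apply_moves:
  commands:
    - [-0.18,-4,0,0,0]
    - [-0.18,-10,0,0,0]
    - [-0.18,-16,0,0,0]
    - [-0.18,0,0,-30,0]
    - [1,0,0,-40,0]
    - [1,0,0,-30,0]
    - [1,0,0,0,0]
    - [1,0,0,0,0]
    - [1,0,0,0,0]
    - [1,0,0,0,0]

```text
time_s: 10.6
eef_pos: [478.7, -138.0, 124.1]
ee_rot: [-0.0, 1.0, 0.006, -0.001]
force: [-0.1, -0.3, 0.4]
grip_width: -0.003
grip_force: 0.0
```

```bash
python3 - <<'E'
from h import *
s=sense();p=s['eef_pos'];print(s['time_s'],p,s['force'],s['grip_width'])
c=imaging.calibration('wrist');im=imaging.capture('wrist');cv2.imwrite('pics/w5.png',im)
print('edge pred',[proj(c,(600,y,67)).round() for y in(-116,-160)],'home',proj(c,(553.5,-138,14)).round())
for dz in(22,26):
  for f in(11,13):print(dz,f,proj(c,p+[f,0,-dz]).round())
E
```

```text
10.6 [ 478.65003783 -138.01904513  124.08195013] [-0.08493105 -0.26286294  0.35995859] -0.0033802580659648106
edge pred [array([274.,  -1.]), array([365.,   1.])] home [317.  99.]
22 11 [317. 239.]
22 13 [317. 235.]
26 11 [317. 235.]
26 13 [317. 232.]
```

View pics/w5.png

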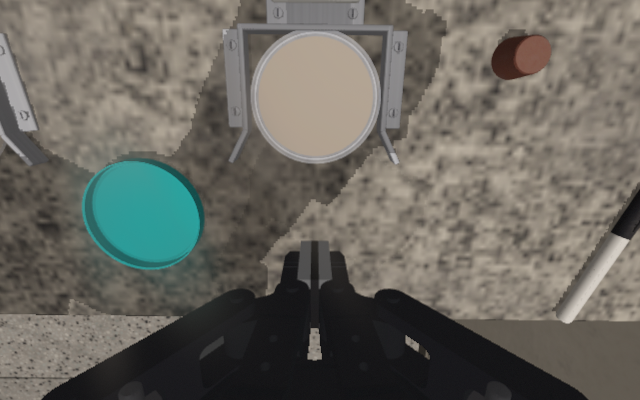

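Closed fingertips show at (315,240), which matches nose 22 mm and front face +11 mm. The dish is home at (316,97). Next I locate the lip edge from the earlier w4 pixels (crop row 22, columns 117–508).

```bash
python3 - <<'E'
from h import *
s=sense();c=imaging.calibration('wrist');T=c['world_to_cam'].copy()
d=np.array([508.517,-137.644,24.657])-s['eef_pos'];T[:3,3]-=T[:3,:3]@d
c2=dict(camera_matrix=c['camera_matrix'],world_to_cam=T)
for (u,v),z in (((117,18),67),((508,20),67),((312,22),67),((312,22),65),((250,97),16),((390,97),16),((60,85),16),((562,88),16)):print(z,ray(c2,160+u/2,20+v/2,z).round(1))
E
```

```text
67 [ 599.5 -114.6   67. ]
67 [ 599.9 -157.1   67. ]
67 [ 599.4 -135.8   67. ]
65 [ 599.7 -135.8   65. ]
16 [ 595.3 -124.5   16. ]
16 [ 595.6 -150.6   16. ]
16 [596.9 -89.3  16. ]
16 [ 597.6 -182.5   16. ]
```

The lip edge is at (599.5,-136.5) and the origin x is about 552, so the hinge is at x 642. I'll move in front of the lip and lower.

Request:
apply_moves:
  commands:
    - [1,24,-0.5,0,0]
    - [1,24,-0.5,0,0]
    - [1,24,0,0,0]
    - [1,24,0,0,0]
    - [1,0,0,20,0]
    - [1,0,0,20,0]
    - [1,0,0,20,0]
    - [1,0,0,12,0]
    - [1,0,0,6,0]
    - [1,0,0,0,0]

```text
time_s: 11.9
eef_pos: [574.9, -135.9, 46.8]
ee_rot: [-0.0, 1.0, 0.006, -0.0]
force: [-0.1, 0.3, -0.1]
grip_width: -0.001
grip_force: 0.0
```

Request:
apply_moves:
  commands:
    - [1,8,0,0,0]
    - [1,4,0,-4,0]
    - [1,4,0,-8,0]
    - [1,4,0,-6.5,0]
    - [1,4,0,-5,0]
    - [1,3,0,-4,0]
    - [1,5,0,-8,0]
    - [1,0,0,0,0]

```text
time_s: 12.9
eef_pos: [607.5, -135.6, 83.0]
ee_rot: [0.0, 1.0, 0.006, 0.001]
force: [-0.5, 0.8, 0.5]
grip_width: 0.0
grip_force: 0.1
```

```bash
python3 - <<'E'
from h import *
s=sense();print(s['time_s'],s['eef_pos'],s['force'])
im=imaging.capture('scene');cv2.imwrite('pics/s6.png',cv2.resize(im[150:270,280:420],None,fx=4,fy=4,interpolation=cv2.INTER_CUBIC))
E
```

```text
12.9 [ 607.5243044  -135.60357      83.03826349] [-0.45537126  0.77980215  0.46027392]
```

View pics/s6.png

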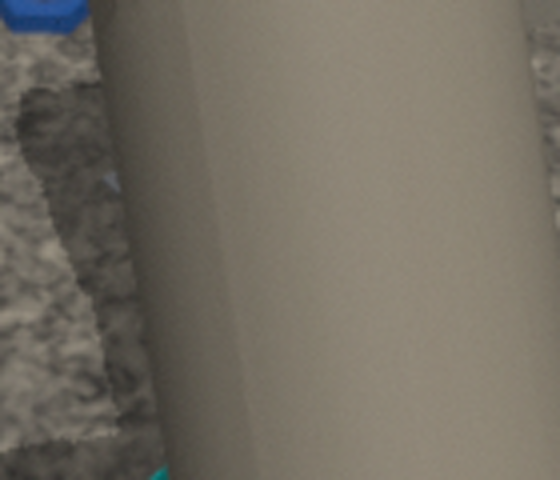

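The arm hides the tag in this view, and all ten views are now used. I'll continue the planned arc and check numerically afterwards.

Request:
apply_moves:
  commands:
    - [1,4,0,-3.5,0]
    - [1,5,0,-4,0]
    - [1,5,0,-3,0]
    - [1,5,0,-1.5,0]
    - [1,5,0,-0.5,0]
    - [1,5,0,0,0]
    - [1,5,0,0,0]
    - [1,5,0,0,0]
    - [1,0,0,0,0]

```text
time_s: 14.08
eef_pos: [646.1, -135.0, 94.6]
ee_rot: [-0.0, 1.0, 0.006, 0.0]
force: [0.3, -0.0, -0.0]
grip_width: 0.004
grip_force: 0.0
```

Request:
apply_moves:
  commands:
    - [1,0,0,-30,0]
    - [1,0,0,-40,0]
    - [1,-45,0,-20,0]
    - [1,-45,0,0,0]
    - [1,-45,0,0,0]
    - [1,-45,40,0,0]
    - [1,-45,50,0,0]
    - [1,-45,50,0,0]
    - [1,-45,50,0,0]
    - [1,0,50,0,0]
    - [1,0,50,0,0]
    - [1,0,0,0,0]

```text
time_s: 15.58
eef_pos: [343.3, -420.7, 184.3]
ee_rot: [0.0, 1.0, 0.005, -0.0]
force: [-0.3, 0.3, 0.4]
grip_width: 0.0
grip_force: 0.0
```

```bash
python3 - <<'E'
from h import *
s=sense();print(s['time_s'],s['eef_pos'],s['force'])
t=imaging.calibration('top');a=cv2.imread('pics/top0.png');b=imaging.capture('top');cv2.imwrite('pics/top7.png',b)
def blobs(im,w,lo=205):
    x0,y0,x1,y1=w;m=(im[y0:y1,x0:x1].min(2)>lo).astype(np.uint8);n,L,st,ce=cv2.connectedComponentsWithStats(m)
    return [(st[i].tolist(),(ce[i]+[x0,y0]).round(1)) for i in range(1,n) if st[i,4]>20]
for nm,im in(('before',a),('after',b)):print(nm,'empty',blobs(im,(330,160,375,212)),'taken',blobs(im,(215,165,262,205)))
for x in(620,660):print(x,proj(t,(x,-137,52)).round(1))
q=proj(t,(663,-137,52)).round().astype(int);print('disc px',b[q[1]-4:q[1]+5:2,q[0]].tolist())
def dish(im,q):
    lab=cv2.cvtColor(im,cv2.COLOR_BGR2LAB).astype(int);m=(np.abs(lab-lab[q[1],q[0]]).max(2)<14).astype(np.uint8)
    n,L,st,ce=cv2.connectedComponentsWithStats(cv2.morphologyEx(m,2,np.ones((3,3))));l=L[q[1],q[0]];return st[l].tolist(),ray(t,*ce[l],14).round(1)
print('dish',dish(b,proj(t,(553,-138,14)).round().astype(int)),'docked',dish(a,(242,226)),dish(b,(242,226)))
d=cv2.absdiff(a,b).max(2)
for nm,(u,v) in dict(stopper=(408,211),vial=(301,143),cruc=(274,137)).items():print(nm,d[v-8:v+9,u-8:u+9].max())
E
```

```text
15.575 [ 343.2767141  -420.65139441  184.34976215] [-0.28807799  0.29698331  0.35340077]
before empty [([15, 23, 19, 14, 246], array([353.7, 189.3]))] taken [([11, 8, 19, 16, 152], array([235. , 181.6]))]
after empty [([15, 11, 19, 14, 165], array([353.7, 178.3])), ([11, 34, 24, 8, 139], array([352.3, 197.6]))] taken [([11, 8, 19, 16, 166], array([235.1, 181.8]))]
620 [353.2 192.8]
660 [353.2 176.2]
disc px [[157, 157, 155], [113, 105, 106], [112, 106, 105], [112, 108, 106], [111, 106, 104]]
dish ([336, 203, 37, 40, 1025], array([ 553.4, -139.7,   14. ])) docked ([225, 205, 41, 46, 1096], array([539.9, 130.1,  14. ])) ([225, 205, 39, 46, 1077], array([539.8, 130.6,  14. ]))
stopper 8
vial 8
cruc 10
```

The tag now lies to the back with its dark disc showing, matching the taken dock's pattern. The dish measures (553,-140), which is home, and nothing else has moved.

```bash
python3 -c "
from rig import ctrl
print(ctrl.finish_job())"
```

```text
the job is handed in; nothing more can be done
None
```

The job is handed in: the last top-camera check showed the dish home against the back stop, the empty dock's tag flipped over with its disc up, and nothing else moved; the hand-in gave no pass/fail result.

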